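# Grade fan hardware on the rocking sieve

## Task

Sort the stripped fan hardware on the rocking sieve tray, working the tray only by its wooden handle and never touching the parts with the fingers. First tilt the slotted end well down so that both small nuts drop through the slots into the bin below while the large bearing housing stays on the tray; then tip the tray the other way so that the housing slides off the open end into the other bin. Bring the tray back to level and let go.

Things in the scene. Friction and masses are not known exactly. Their poses are not given: they have to be found in the camera images.
- stand: Fixed grey two-bin base with two posts carrying the rocking sieve tray (a like-handled plain solid tray nearby is no part of it). Origin: on the table under the hinge, which is 110 mm up; x to the slotted end (any yaw), y along the hinge. Nut bin x -10 to 115 mm, housing bin x -170 to -10, y within 86; walls 38 mm high, end wall at -170 72 mm. Posts at y -80 and 80, 122 mm high.
- sieve (a joint): Tray tilt, rad: 0 level (start), positive slotted end (+x) down, negative open end (-x) down, stops at 0.9 each way; stays where left (some 4 N at the handle). Tray 180 x 112 mm, 23 mm walls on both sides and the slotted end, none at the open end. Floor: plain plate on the -x half, lengthwise bars with 19 mm slots on the +x half. Parts slide from about 0.45 to 0.6 rad; 0.8 is sure within 2 s.
- handle (a point): Centre of the tray's handle, a round wooden bar 12 mm thick, 124 mm long, parallel to the hinge (stand y), 90 mm above it (200 mm above the table) when level, on an upright at each end. Swings on a 90 mm arc about the hinge, to stand +x for positive tilt. Axes turn with the tray, equal to the stand's at tilt 0. Pinched from above, it can turn between the fingers, so the gripper may stay upright.
- nut_a: Small steel hex nut, 13 mm across flats, 8 mm high, lying on the plain half of the tray near its +y wall (stand axes). Origin: centre of its underside.
- nut_b: Second such nut, lying on the plain half near the -y wall. Origin: centre of its underside.
- housing: Large aluminium bearing housing of a fan motor: a round flange 54 mm in diameter and 20 mm high with a 28 mm boss on top, 30 mm high in all, standing in the middle of the tray's plain half. Too big for the slots. Origin: centre of its underside.

How it is judged:
By the outcome, as a careful person would: the job done as asked, in the order asked, and still so for the second after the job is handed in, with the robot touching nothing.
It also fails if it takes over 40 s, if anything falls off the work surface, if the arm or the gripper's body presses on something with over 40 N, if the wrist force passes 120 N, or if a joint passes its speed limit or range.

## Robot

A 7-joint arm with a two-finger parallel gripper is mounted at the origin on the work surface. World frame = base frame: x ahead of the robot, y to its left, z up, the work surface at z = 0. Lengths are in m, angles in rad, forces in N, time in s.
With the tool pointing down it reaches from about 0.425 to 0.825 m from the base axis. Payload 3.6 kg.
Tool frame: the origin (TCP) lies on the centre line of the jaws, within the pads' length; the fingertips stand 8 mm ahead of it and the grasp point (between the pads) lies 11 mm behind it (tip_extent is the distance from the TCP to the fingertips, in m); y points along the fingers, z is the direction in which the jaws open and shut, and the axes are right-handed (so a half turn about y gives the same grasp; the last joint's range is limited). The gripper opens to 93 mm and grips with 3 to 60 N. Pads are 15 mm wide; open, the fingers measure 128 mm over their backs; the gripper's body (75 mm by 188 mm) begins 65 mm behind the grasp point.
Start: joints at [-1.26, 0.615, -0.013, 1.423, 0.008, 1.103, -0.04], TCP at [0.215, 0.613, 0.202] pointing down, gripper open.
Joint ranges: [-3.12, 3.12], [-0.3, 2.06], [-1.34, 1.32], [0.26, 2.42], [-1.36, 4.5], [0.01, 1.98], [-2.84, 2.84]. Speed limits (rad/s): [2.79, 2.79, 3.14, 3.14, 3.14, 3.14, 3.14].

## Interface

Orientations are given as a 3x3 rotation matrix whose columns are the frame's x, y, z axes.
In Python, from station import * gives the robot as it stands. The module is installed in compiled form; this text tells all that it offers.
- The arm moves only by the tool carry_out, never from a script. Its argument "motion" is a list of rows, each an object with "translation": the shift along the tool's x, y, z in cm, a list of three; "rot": the turn, a rotation vector about the tool's x, y, z in degrees, a list of three; "claw": the opening, from -1 (shut) to 1 (fully open). A call has exactly 8 rows; each row is the pose to reach, as a shift and turn from the pose commanded when the call began, along the tool's axes at that moment; what a row does not reach only later rows make up. A row lasts 1/8 s, in which the tool goes at most 62.5 mm and 10.7 degrees, less where a joint would pass 70% of its speed; a pose out of reach is approached as far as the arm can. A call with a gripper value outside its range is refused whole. The fingers move at their own pace and stop on an object; the grip force is fixed at half the most. Time passes only in rows, so rows that repeat a pose let the fingers close, or fill a call up. It gives the time, the measured TCP pose, the force and the opening at its end, in the units of the state.
- read_state(): the state, without advancing time (a new reading comes with each control period).
- read_camera(name): name is "scene" or "top" or "wrist"; returns the picture (420x560x3 uint8, red, green, blue); there is no depth.
- camera_model(name): a dict with "fx", "fy", "cx", "cy" (pixels), "xyz" and "orientation" of the camera in the world; the wrist camera has in their place "mount" (4x4, takes a point from camera to tool coordinates, whose origin is the TCP and whose axes are the tool frame's). Camera axes: x right, y down, z forward; pixel columns grow to the right and rows downward; lengths in m; the calibration is good to about 2 mm. A picture is of the moment at which its call begins: read the wrist's pose just before it. camera_model takes no time and is no camera call.
- close_job(): hands the job in, once; it reports no verdict.
The state is a dict: "clock": time; "q": joint angles; "joint_vel": joint speeds; "effort": joint torques, N m; "tool_pos": TCP position; "ee_rot": TCP orientation; "contact_force": force on the tool from outside, world axes, zero at the start; "moment": the same for the moment, N m; "width": finger opening in m.
Only numpy, scipy, OpenCV 4.12 (cv2) and the standard library are available. Lean on these libraries where they do the work, as an engineer would, in place of code of your own. Each camera call takes 0.05 s, during which the arm holds its last target. There are 200 camera calls.

## Working session

There is one attempt and no reset: what is moved stays moved. The work goes in short steps, Python scripts to look and compute and a tool call to move; the robot and the scene stay as the last step left them, time stands still between calls to the robot, and variables do not carry over. Pictures are saved under pics/ and viewed, about 8 in all and at most 12, crops included, and the job is handed in when it is done.

Besides the shell and the picture viewer there is one more tool, called by a JSON object that holds its "op" and its "data". carry_out: Moves the arm, as the interface text tells. Its arguments: {"type":"object","properties":{"motion":{"type":"array"}},"required":["motion"]}

```bash
mkdir -p pics; python3 - <<'E'
from station import *
import cv2,numpy as np
s=read_state();print(s)
for n in("top","scene"):
    cv2.imwrite(f"pics/{n}0.png",read_camera(n)[:,:,::-1]);print(camera_model(n))
print(camera_model("wrist"))
E
```

```text
{'clock': 0.0, 'q': array([-1.26047965,  0.61587392, -0.01265401,  1.42486187,  0.00807198,
        1.10337957, -0.04039355]), 'joint_vel': array([ 1.28502805e-04, -5.41978780e-04,  1.42583039e-03, -5.25756038e-04,
       -1.15234698e-03, -1.63336537e-03, -3.22990717e-05]), 'effort': array([ 1.43202633e-04, -4.58934689e+01,  2.09098547e-01, -1.65738058e+01,
       -6.11264049e-02,  2.04473053e-02,  2.41065172e-04]), 'tool_pos': array([0.21451007, 0.61272381, 0.20112276]), 'ee_rot': array([[ 9.43841485e-01, -8.29395865e-04,  3.30397584e-01],
       [-3.30398624e-01, -2.33078029e-03,  9.43838607e-01],
       [-1.27316613e-05, -9.99996940e-01, -2.47391838e-03]]), 'contact_force': array([ 0.37023908,  0.17880875, -0.26103713]), 'moment': array([-0.04256321, -0.02520817,  0.01951856]), 'width': 0.09312986467884321}
{'fx': 420.0858887342164, 'fy': 420.0858887342164, 'cx': 283.3635758975719, 'cy': 208.76452201646939, 'xyz': array([ 0.36417256, -0.02184672,  1.04584159]), 'orientation': array([[ 0.03612125, -0.97756282,  0.20752393],
       [-0.99933572, -0.03633825,  0.00276756],
       [ 0.0048356 , -0.20748604, -0.97822603]])}
{'fx': 492.1016578402233, 'fy': 492.1016578402233, 'cx': 289.3324741168712, 'cy': 208.38547742620545, 'xyz': array([ 1.13894198, -0.45767279,  0.61206552]), 'orientation': array([[ 0.60710903,  0.44089088, -0.66108536],
       [ 0.79454174, -0.32525302,  0.51275129],
       [ 0.01104735, -0.83655586, -0.54777025]])}
{'fx': 319.6469906363283, 'fy': 319.6469906363283, 'cx': 279.8901711255229, 'cy': 214.4640493866896, 'mount': array([[-5.90862305e-04,  9.66823748e-01,  2.55443714e-01,
        -7.08797281e-02],
       [ 9.86949039e-04, -2.55443070e-01,  9.66823595e-01,
        -1.82172845e-01],
       [ 9.99999338e-01,  8.23369546e-04, -8.03274088e-04,
         1.47015528e-04],
       [ 0.00000000e+00,  0.00000000e+00,  0.00000000e+00,
         1.00000000e+00]])}
```

View pics/top0.png

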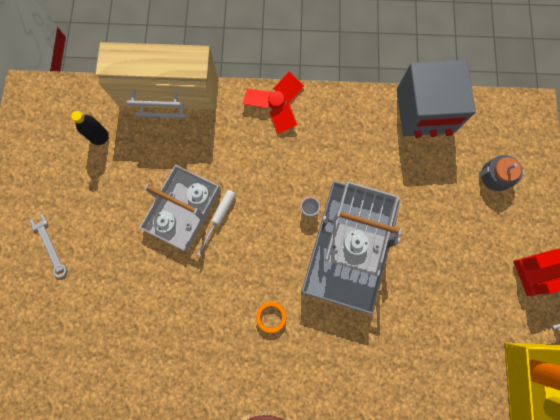

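View pics/scene0.png

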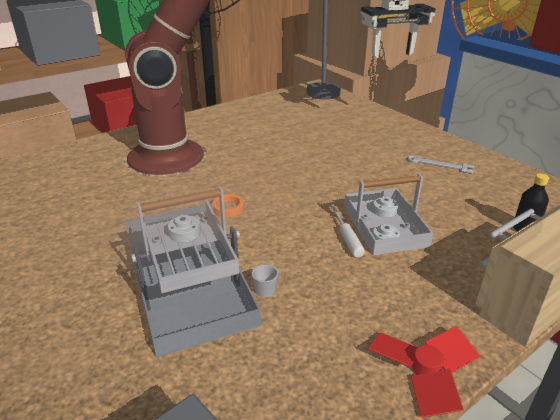

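```bash
python3 - <<'E'
import cv2
a=cv2.imread("pics/top0.png")[170:320,280:430];cv2.imwrite("pics/tc.png",cv2.resize(a,(600,600),interpolation=cv2.INTER_CUBIC))
b=cv2.imread("pics/scene0.png")[175:355,110:290]
b=cv2.resize(b,(600,600),interpolation=cv2.INTER_CUBIC);cv2.imwrite("pics/sc.png",b)
E
```

```text
(no output)
```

View pics/tc.png

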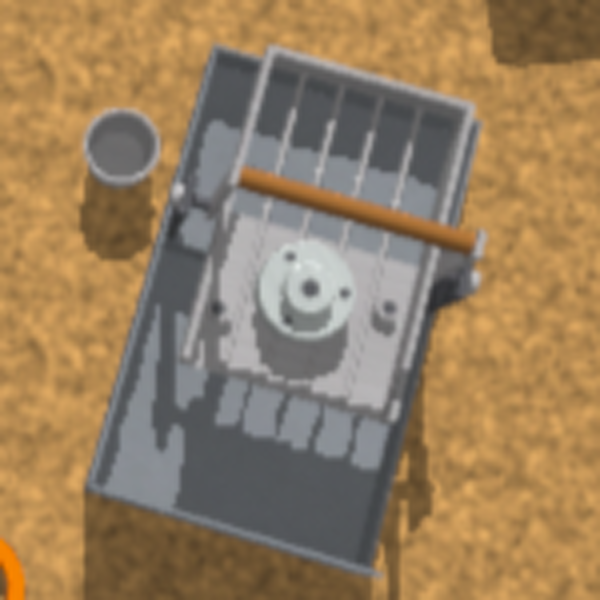

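View pics/sc.png

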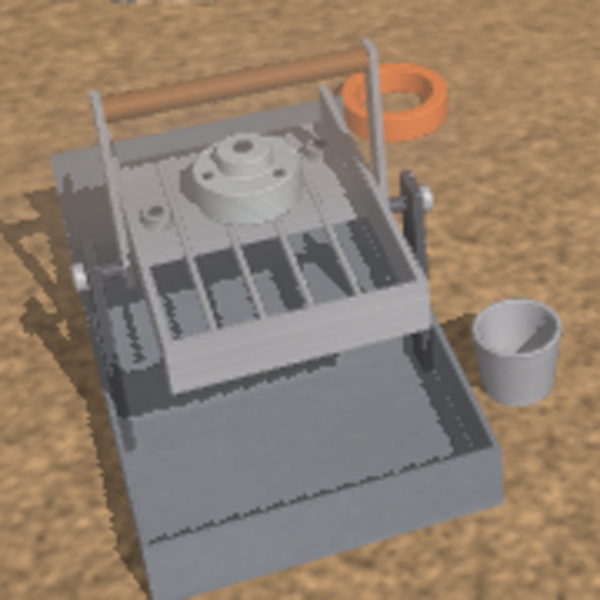

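The top crop shows the handle from (340.5,214.5) to (398,230.5). The slots point away from the robot, and the housing sits at about (357,242). In the scene picture the handle runs from (142,206) to (220,193), and the hinge pin heads are near (135,258) and (236,235).

```bash
cat > h.py <<'E'
from station import *
import numpy as np, cv2
def ray(n,u,v,z):
    c=camera_model(n);R=c["orientation"];d=R@[(u-c["cx"])/c["fx"],(v-c["cy"])/c["fy"],1]
    return c["xyz"]+d*(z-c["xyz"][2])/d[2]
def proj(n,p):
    c=camera_model(n);q=c["orientation"].T@(np.array(p)-c["xyz"]);return np.round([c["fx"]*q[0]/q[2]+c["cx"],c["fy"]*q[1]/q[2]+c["cy"]],1)
E
python3 - <<'E'
from h import *
for n,P in(("top",[(340.5,214.5),(398,230.5)]),("scene",[(141.5,206.5),(220.5,193)])):
    a,b=[ray(n,*p,.2) for p in P];print(n,a,b,(a+b)/2,np.linalg.norm(a-b),np.degrees(np.arctan2(*(b-a)[:2])))
for n,p in(("top",(324.5,217.5)),("top",(398.5,239.5)),("scene",(134.5,258)),("scene",(237,235))):print("pin",n,ray(n,*p,.11))
# outer base corners, table/rim
for n,p,z in(("top",(303,292.5),.072),("top",(373.5,313),.072),("top",(334,182.5),.038),):print(ray(n,*p,z))
E
```

```text
top [ 0.53593761 -0.13715291  0.2       ] [ 0.50702546 -0.25463975  0.2       ] [ 0.52148154 -0.19589633  0.2       ] 0.12099202382745483 -166.17488791754795
scene [ 0.50329644 -0.25061191  0.2       ] [ 0.54049725 -0.1333326   0.2       ] [ 0.52189684 -0.19197226  0.2       ] 0.12303795438950613 17.598941633713157
pin top [ 0.54592796 -0.11318212  0.11      ]
pin top [ 0.50180248 -0.28011343  0.11      ]
pin scene [ 0.50096042 -0.27601614  0.11      ]
pin scene [ 0.54594652 -0.11067742  0.11      ]
[ 0.37788691 -0.07074955  0.072     ]
[ 0.33833972 -0.23075756  0.072     ]
[ 0.64938659 -0.14243063  0.038     ]
```

```bash
cat >> h.py <<'E'
YAW=np.radians(-15.); SX=np.array([np.cos(YAW),np.sin(YAW),0]); H0=np.array([.5225,-.195,.2])
def rel(R0,p0,P): return np.round(R0.T@(np.array(P)-p0)*100,1)
E
python3 - <<'E'
from h import *
s=read_state();p=s["tool_pos"];R=s["ee_rot"]
r0,a0=np.hypot(*p[:2]),np.arctan2(p[1],p[0]);r1,a1=np.hypot(*H0[:2]),np.arctan2(H0[1],H0[0])
psi=np.degrees(np.arctan2(R[1,2],R[0,2]));turn=-15-psi
q0=p;Q=np.eye(3)
for k in range(1,25):
    f=k/24;r=r0+(r1-r0)*f;a=a0+(a1-a0)*f;z=.201+.12*min(1,k/8)
    P=np.array([r*np.cos(a),r*np.sin(a),z])
    t=turn*(f-(k-1)//8*8/24)
    print(k,rel(R@Q,q0,P),"rot y",round(-t,1))
    if k%8==0:
        q0=P;th=np.radians(-turn*f);Q=cv2.Rodrigues(np.array([0,th,0]))[0]
print(turn)
E
```

```text
1 [ 4.3 -1.5 -0.5] rot y 3.6
2 [ 8.5 -3.  -1.3] rot y 7.1
3 [12.6 -4.5 -2.4] rot y 10.7
4 [16.6 -6.  -3.8] rot y 14.3
5 [20.5 -7.5 -5.4] rot y 17.9
6 [24.3 -9.  -7.2] rot y 21.4
7 [ 27.9 -10.5  -9.3] rot y 25.0
8 [ 31.3 -12.  -11.6] rot y 28.6
9 [ 4.1  0.  -0.6] rot y 3.6
10 [ 8.   0.  -1.6] rot y 7.1
11 [11.9  0.  -2.7] rot y 10.7
12 [15.7  0.  -4.1] rot y 14.3
13 [19.3  0.  -5.8] rot y 17.9
14 [22.9  0.  -7.7] rot y 21.4
15 [26.2  0.  -9.8] rot y 25.0
16 [ 29.4   0.1 -12.1] rot y 28.6
17 [ 3.8  0.  -0.8] rot y 3.6
18 [ 7.6  0.  -1.8] rot y 7.1
19 [11.2  0.  -3. ] rot y 10.7
20 [14.8  0.  -4.5] rot y 14.3
21 [18.2  0.  -6.2] rot y 17.9
22 [21.4  0.1 -8.1] rot y 21.4
23 [ 24.5   0.1 -10.2] rot y 25.0
24 [ 27.5   0.1 -12.5] rot y 28.6
-85.70862692494308
```

{"op": "carry_out", "data": {"motion": [{"translation": [4.3,-1.5,-0.5],"rot": [0,3.6,0],"claw": 1},{"translation": [8.5,-3,-1.3],"rot": [0,7.1,0],"claw": 1},{"translation": [12.6,-4.5,-2.4],"rot": [0,10.7,0],"claw": 1},{"translation": [16.6,-6,-3.8],"rot": [0,14.3,0],"claw": 1},{"translation": [20.5,-7.5,-5.4],"rot": [0,17.9,0],"claw": 1},{"translation": [24.3,-9,-7.2],"rot": [0,21.4,0],"claw": 1},{"translation": [27.9,-10.5,-9.3],"rot": [0,25,0],"claw": 1},{"translation": [31.3,-12,-11.6],"rot": [0,28.6,0],"claw": 1}]}}

```text
clock: 1.1
tool_pos: [0.4725, 0.3992, 0.322]
ee_rot: [[0.669, -0.001, 0.743], [-0.743, -0.001, 0.669], [0.0, -1.0, -0.001]]
contact_force: [0.9, 1.0, 0.5]
width: 0.0931
```

{"op": "carry_out", "data": {"motion": [{"translation": [4.1,0,-0.6],"rot": [0,3.6,0],"claw": 1},{"translation": [8,0,-1.6],"rot": [0,7.1,0],"claw": 1},{"translation": [11.9,0,-2.7],"rot": [0,10.7,0],"claw": 1},{"translation": [15.7,0,-4.1],"rot": [0,14.3,0],"claw": 1},{"translation": [19.3,0,-5.8],"rot": [0,17.9,0],"claw": 1},{"translation": [22.9,0,-7.7],"rot": [0,21.4,0],"claw": 1},{"translation": [26.2,0,-9.8],"rot": [0,25,0],"claw": 1},{"translation": [29.4,0,-12.1],"rot": [0,28.6,0],"claw": 1}]}}

```text
clock: 2.1
tool_pos: [0.579, 0.1001, 0.3216]
ee_rot: [[0.232, -0.001, 0.973], [-0.973, -0.0, 0.232], [-0.0, -1.0, -0.001]]
contact_force: [0.6, 0.9, 0.1]
width: 0.0931
```

{"op": "carry_out", "data": {"motion": [{"translation": [3.8,0,-0.8],"rot": [0,3.6,0],"claw": 1},{"translation": [7.6,0,-1.8],"rot": [0,7.1,0],"claw": 1},{"translation": [11.2,0,-3.0],"rot": [0,10.7,0],"claw": 1},{"translation": [14.8,0,-4.5],"rot": [0,14.3,0],"claw": 1},{"translation": [18.2,0,-6.2],"rot": [0,17.9,0],"claw": 1},{"translation": [21.4,0,-8.1],"rot": [0,21.4,0],"claw": 1},{"translation": [24.5,0,-10.2],"rot": [0,25,0],"claw": 1},{"translation": [27.5,0,-12.5],"rot": [0,28.6,0],"claw": 1}]}}

```text
clock: 3.1
tool_pos: [0.5212, -0.1961, 0.3217]
ee_rot: [[-0.262, -0.001, 0.965], [-0.965, 0.0, -0.262], [-0.0, -1.0, -0.001]]
contact_force: [0.3, 0.5, 0.0]
width: 0.093
```

```bash
python3 - <<'E'
from h import *
s=read_state();print(s["clock"],s["tool_pos"],s["ee_rot"],s["width"])
cv2.imwrite("pics/w1.png",read_camera("wrist")[:,:,::-1])
m=camera_model("wrist");T=m["mount"]
# predicted handle ends in wrist image
for sgn in(-1,1):
    e=H0+sgn*.062*np.array([-SX[1],SX[0],0]);t=s["ee_rot"].T@(e-s["tool_pos"]);c=T[:3,:3].T@(t-T[:3,3])
    print(m["fx"]*c[0]/c[2]+m["cx"],m["fy"]*c[1]/c[2]+m["cy"])
E
```

```text
3.1 [ 0.52117656 -0.19614457  0.32168848] [[-2.62222240e-01 -1.11294042e-03  9.65006869e-01]
 [-9.65007511e-01  3.37494250e-04 -2.62222025e-01]
 [-3.38467782e-05 -9.99999324e-01 -1.16249436e-03]] 0.09298850763678937
281.38085883940346 262.3651832198759
281.1471620258099 137.88054464811532
```

View pics/w1.png

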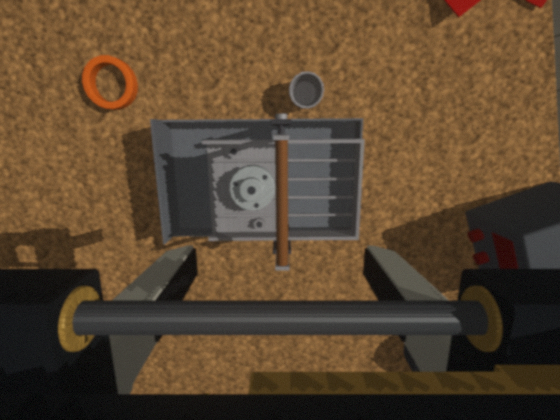

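The wrist picture shows the handle running vertically at columns 281–283, rows 137–266, which agrees with the prediction. I'll descend and close.

{"op": "carry_out", "data": {"motion": [{"translation": [0,3,0.1],"rot": [0,0,0],"claw": 1},{"translation": [0,6.5,0.1],"rot": [0,0,0],"claw": 1},{"translation": [0,10,0.1],"rot": [0,0,0],"claw": 1},{"translation": [0,12.2,0.1],"rot": [0,0,0],"claw": 1},{"translation": [0,13.2,0.1],"rot": [0,0,0],"claw": 1},{"translation": [0,13.2,0.1],"rot": [0,0,0],"claw": 0},{"translation": [0,13.2,0.1],"rot": [0,0,0],"claw": -0.6},{"translation": [0,13.2,0.1],"rot": [0,0,0],"claw": -1}]}}

```text
clock: 4.15
tool_pos: [0.5234, -0.1959, 0.1912]
ee_rot: [[-0.26, 0.002, 0.965], [-0.965, -0.001, -0.26], [0.0, -1.0, 0.002]]
contact_force: [-0.8, 0.3, -0.7]
width: 0.0673
```

{"op": "carry_out", "data": {"motion": [{"translation": [0,0,0],"rot": [0,0,0],"claw": -1},{"translation": [0,0,0],"rot": [0,0,0],"claw": -1},{"translation": [0,0,0],"rot": [0,0,0],"claw": -1},{"translation": [0,0,0],"rot": [0,0,0],"claw": -1},{"translation": [0,0,0],"rot": [0,0,0],"claw": -1},{"translation": [0,0,0],"rot": [0,0,0],"claw": -1},{"translation": [0,0,0],"rot": [0,0,0],"claw": -1},{"translation": [0,0,0],"rot": [0,0,0],"claw": -1}]}}

```text
clock: 5.15
tool_pos: [0.5228, -0.1956, 0.1903]
ee_rot: [[-0.26, -0.0, 0.965], [-0.965, -0.0, -0.26], [0.0, -1.0, -0.0]]
contact_force: [-0.6, 0.3, -0.4]
width: 0.0003
```

```bash
python3 - <<'E'
from h import *
a=read_camera("scene")[:,:,::-1];b=read_camera("wrist")[:,:,::-1]
a=cv2.resize(a[80:330,60:310],(400,400),interpolation=cv2.INTER_CUBIC);b=cv2.resize(b,(400,300))
cv2.imwrite("pics/m1.png",np.hstack([a,np.vstack([b,0*b[:100]])]))
E
```

```text
(no output)
```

View pics/m1.png

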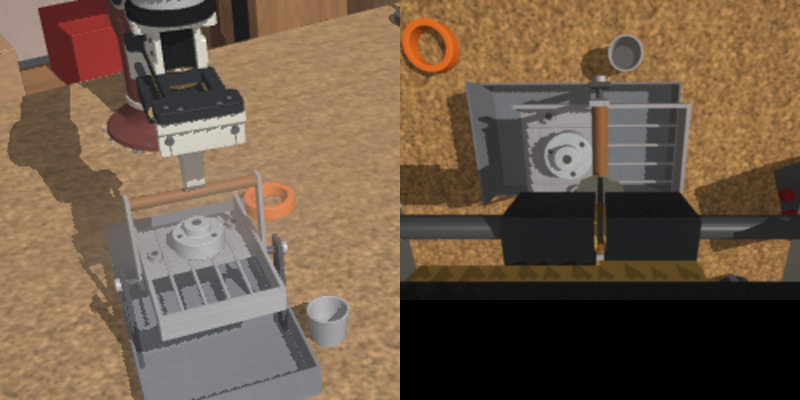

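```bash
python3 - <<'E'
from h import *
s=read_state();p=s["tool_pos"];print(p,s["width"],s["contact_force"])
f=lambda q:(np.array(q)-[60,80])*1.6
for dz in(-.008,.011,.03,.06):print(dz,f(proj("scene",p+[0,0,dz])))
y=np.array([-SX[1],SX[0],0])
for e in(-.062,0,.062):print("h",f(proj("scene",H0+e*y)))
print(proj("top",p+[0,0,-.008]))
a=cv2.resize(read_camera("scene")[170:230,130:230,::-1],(800,480),interpolation=cv2.INTER_CUBIC);cv2.imwrite("pics/z.png",a)
E
```

```text
[ 0.52285387 -0.19555418  0.19024379] 0.00038063809946798125 [ 0.46480394 -0.75465435  1.11742357]
-0.008 [194.24 208.16]
0.011 [192.   191.84]
0.03 [189.92 175.2 ]
0.06 [186.24 147.68]
h [127.52 205.28]
h [192.48 192.64]
h [254.24 180.48]
[367.2 223.3]
```

View pics/z.png

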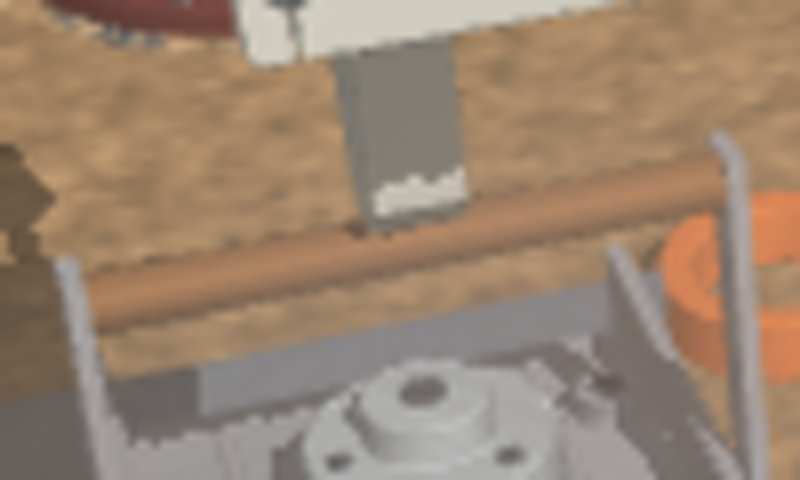

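The scene crop shows the shut fingertips at about pixel (182,197). That is right at the top of the handle, about 24 mm higher than the stated tool geometry predicts. I'll check this against the wrist picture taken with the gripper open.

```bash
python3 - <<'E'
from h import *
m=camera_model("wrist");T=m["mount"]
for w,n in((.0465,"open"),(0,"shut")):
  for y in(.008,-.004,-.016,-.028):
    o=[]
    for x in(-.0075,.0075):
      c=T[:3,:3].T@(np.array([x,y,w])-T[:3,3]);o.append(np.round([m["fx"]*c[0]/c[2]+m["cx"],m["fy"]*c[1]/c[2]+m["cy"]],0))
    print(n,y,*o)
b=cv2.imread("pics/w1.png")[225:345,340:500]
cv2.imwrite("pics/wz.png",np.hstack([cv2.resize(b,(400,300),interpolation=cv2.INTER_CUBIC),cv2.resize(read_camera("wrist")[200:320,200:360,::-1],(400,300),interpolation=cv2.INTER_CUBIC)]))
E
```

```text
open 0.008 [355. 234.] [353. 257.]
open -0.004 [359. 241.] [358. 264.]
open -0.016 [364. 248.] [363. 273.]
open -0.028 [370. 256.] [368. 283.]
shut 0.008 [280. 234.] [280. 257.]
shut -0.004 [280. 241.] [280. 264.]
shut -0.016 [280. 248.] [280. 273.]
shut -0.028 [280. 256.] [280. 283.]
```

View pics/wz.png

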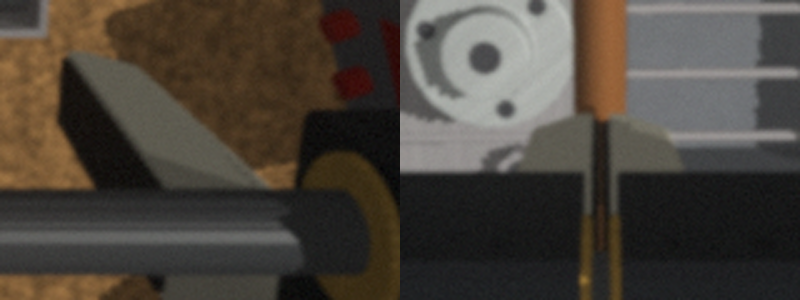

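The open fingertip corners, at (365,248) and (364,272), fit tips 16 mm *behind* the TCP, not 8 mm ahead. Both views agree, so the fingers shut just above the bar. I'll reopen, go 2.2 cm lower and close again.

{"op": "carry_out", "data": {"motion": [{"translation": [0,-0.3,0],"rot": [0,0,0],"claw": 0},{"translation": [0,-0.3,0],"rot": [0,0,0],"claw": 0},{"translation": [0,-0.3,0],"rot": [0,0,0],"claw": 0},{"translation": [0,-0.3,0],"rot": [0,0,0],"claw": 0},{"translation": [0,0.5,0],"rot": [0,0,0],"claw": 0},{"translation": [0,1.3,0],"rot": [0,0,0],"claw": 0},{"translation": [0,2.2,0],"rot": [0,0,0],"claw": 0},{"translation": [0,2.2,0],"rot": [0,0,0],"claw": -1}]}}

```text
clock: 6.35
tool_pos: [0.5222, -0.1952, 0.1671]
ee_rot: [[-0.26, -0.002, 0.965], [-0.965, 0.001, -0.26], [-0.0, -1.0, -0.002]]
contact_force: [0.2, 0.5, -0.3]
width: 0.0401
```

{"op": "carry_out", "data": {"motion": [{"translation": [0,0,0],"rot": [0,0,0],"claw": -1},{"translation": [0,0,0],"rot": [0,0,0],"claw": -1},{"translation": [0,0,0],"rot": [0,0,0],"claw": -1},{"translation": [0,0,0],"rot": [0,0,0],"claw": -1},{"translation": [0,0,0],"rot": [0,0,0],"claw": -1},{"translation": [0,0,0],"rot": [0,0,0],"claw": -1},{"translation": [0,0,0],"rot": [0,0,0],"claw": -1},{"translation": [0,0,0],"rot": [0,0,0],"claw": -1}]}}

```text
clock: 7.35
tool_pos: [0.5229, -0.1956, 0.1685]
ee_rot: [[-0.26, 0.0, 0.966], [-0.966, -0.0, -0.26], [0.0, -1.0, 0.0]]
contact_force: [-0.7, 0.5, 2.9]
width: 0.011
```

Gripped: the opening is 11 mm on the 12 mm bar. Next I'll tilt to +0.82.

{"op": "carry_out", "data": {"motion": [{"translation": [0,0.04,0.9],"rot": [0,0,0],"claw": -1},{"translation": [0,0.18,1.79],"rot": [0,0,0],"claw": -1},{"translation": [0,0.4,2.66],"rot": [0,0,0],"claw": -1},{"translation": [0,0.71,3.5],"rot": [0,0,0],"claw": -1},{"translation": [0,1.1,4.31],"rot": [0,0,0],"claw": -1},{"translation": [0,1.57,5.08],"rot": [0,0,0],"claw": -1},{"translation": [0,2.12,5.8],"rot": [0,0,0],"claw": -1},{"translation": [0,2.86,6.58],"rot": [0,0,0],"claw": -1}]}}

```text
clock: 8.35
tool_pos: [0.5838, -0.212, 0.1388]
ee_rot: [[-0.261, -0.006, 0.965], [-0.965, 0.002, -0.261], [-0.001, -1.0, -0.007]]
contact_force: [-4.6, 1.6, 3.6]
width: 0.0111
```

{"op": "carry_out", "data": {"motion": [{"translation": [0,0,0],"rot": [0,0,0],"claw": -1},{"translation": [0,0,0],"rot": [0,0,0],"claw": -1},{"translation": [0,0,0],"rot": [0,0,0],"claw": -1},{"translation": [0,0,0],"rot": [0,0,0],"claw": -1},{"translation": [0,0,0],"rot": [0,0,0],"claw": -1},{"translation": [0,0,0],"rot": [0,0,0],"claw": -1},{"translation": [0,0,0],"rot": [0,0,0],"claw": -1},{"translation": [0,0,0],"rot": [0,0,0],"claw": -1}]}}

```text
clock: 9.35
tool_pos: [0.5843, -0.2122, 0.1384]
ee_rot: [[-0.261, -0.005, 0.965], [-0.965, 0.001, -0.261], [-0.0, -1.0, -0.005]]
contact_force: [-4.6, 0.7, -10.1]
width: 0.0108
```

{"op": "carry_out", "data": {"motion": [{"translation": [0,0,0],"rot": [0,0,0],"claw": -1},{"translation": [0,0,0],"rot": [0,0,0],"claw": -1},{"translation": [0,0,0],"rot": [0,0,0],"claw": -1},{"translation": [0,0,0],"rot": [0,0,0],"claw": -1},{"translation": [0,0,0],"rot": [0,0,0],"claw": -1},{"translation": [0,0,0],"rot": [0,0,0],"claw": -1},{"translation": [0,0,0],"rot": [0,0,0],"claw": -1},{"translation": [0,0,0],"rot": [0,0,0],"claw": -1}]}}

```text
clock: 10.35
tool_pos: [0.5843, -0.2122, 0.1384]
ee_rot: [[-0.261, -0.005, 0.965], [-0.965, 0.001, -0.261], [-0.0, -1.0, -0.005]]
contact_force: [-5.8, -0.4, -10.8]
width: 0.0109
```

```bash
python3 - <<'E'
from h import *
a=read_camera("scene")[:,:,::-1];b=read_camera("top")[:,:,::-1]
a=cv2.resize(a[150:350,90:290],(400,400),interpolation=cv2.INTER_CUBIC);b=cv2.resize(b[160:320,280:440],(400,400),interpolation=cv2.INTER_CUBIC)
cv2.imwrite("pics/t1.png",np.hstack([a,b]))
E
```

```text
(no output)
```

View pics/t1.png

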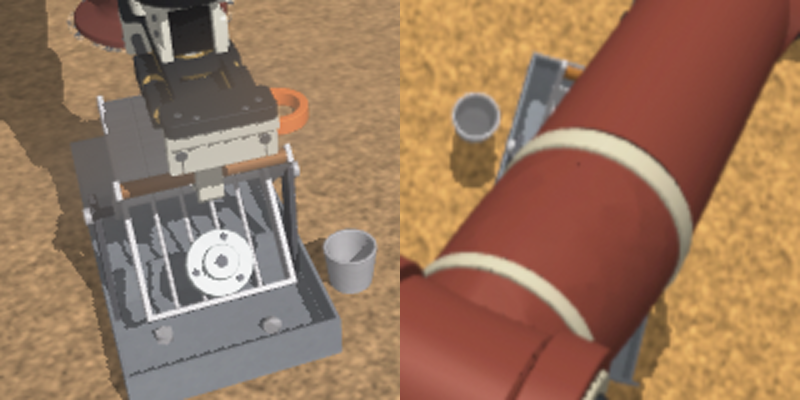

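Both nuts lie in the nut bin, at (162,333) and (270,325) in the left crop, and the housing rests against the slotted end of the tray. Now I'll tip the tray the other way.

{"op": "carry_out", "data": {"motion": [{"translation": [0,-0.62,-0.65],"rot": [0,0,0],"claw": -1},{"translation": [0,-1.18,-1.35],"rot": [0,0,0],"claw": -1},{"translation": [0,-1.67,-2.11],"rot": [0,0,0],"claw": -1},{"translation": [0,-2.08,-2.91],"rot": [0,0,0],"claw": -1},{"translation": [0,-2.41,-3.75],"rot": [0,0,0],"claw": -1},{"translation": [0,-2.64,-4.62],"rot": [0,0,0],"claw": -1},{"translation": [0,-2.8,-5.5],"rot": [0,0,0],"claw": -1},{"translation": [0,-2.86,-6.58],"rot": [0,0,0],"claw": -1}]}}

```text
clock: 11.45
tool_pos: [0.5255, -0.1967, 0.1692]
ee_rot: [[-0.26, 0.007, 0.966], [-0.966, -0.003, -0.26], [0.001, -1.0, 0.008]]
contact_force: [3.5, -4.4, -26.2]
width: 0.0112
```

{"op": "carry_out", "data": {"motion": [{"translation": [0,0.04,-0.9],"rot": [0,0,0],"claw": -1},{"translation": [0,0.18,-1.79],"rot": [0,0,0],"claw": -1},{"translation": [0,0.4,-2.66],"rot": [0,0,0],"claw": -1},{"translation": [0,0.71,-3.5],"rot": [0,0,0],"claw": -1},{"translation": [0,1.1,-4.31],"rot": [0,0,0],"claw": -1},{"translation": [0,1.57,-5.08],"rot": [0,0,0],"claw": -1},{"translation": [0,2.12,-5.8],"rot": [0,0,0],"claw": -1},{"translation": [0,2.95,-6.67],"rot": [0,0,0],"claw": -1}]}}

```text
clock: 12.45
tool_pos: [0.4674, -0.1813, 0.1476]
ee_rot: [[-0.26, 0.023, 0.965], [-0.966, -0.006, -0.26], [-0.001, -1.0, 0.024]]
contact_force: [-3.1, 0.6, 13.1]
width: 0.0111
```

{"op": "carry_out", "data": {"motion": [{"translation": [0,0,0],"rot": [0,0,0],"claw": -1},{"translation": [0,0,0],"rot": [0,0,0],"claw": -1},{"translation": [0,0,0],"rot": [0,0,0],"claw": -1},{"translation": [0,0,0],"rot": [0,0,0],"claw": -1},{"translation": [0,0,0],"rot": [0,0,0],"claw": -1},{"translation": [0,0,0],"rot": [0,0,0],"claw": -1},{"translation": [0,0,0],"rot": [0,0,0],"claw": -1},{"translation": [0,0,0],"rot": [0,0,0],"claw": -1}]}}

```text
clock: 13.45
tool_pos: [0.4657, -0.1809, 0.1462]
ee_rot: [[-0.26, 0.019, 0.965], [-0.966, -0.005, -0.26], [-0.0, -1.0, 0.019]]
contact_force: [-2.9, 0.5, 8.4]
width: 0.0111
```

{"op": "carry_out", "data": {"motion": [{"translation": [0,0,0],"rot": [0,0,0],"claw": -1},{"translation": [0,0,0],"rot": [0,0,0],"claw": -1},{"translation": [0,0,0],"rot": [0,0,0],"claw": -1},{"translation": [0,0,0],"rot": [0,0,0],"claw": -1},{"translation": [0,0,0],"rot": [0,0,0],"claw": -1},{"translation": [0,0,0],"rot": [0,0,0],"claw": -1},{"translation": [0,0,0],"rot": [0,0,0],"claw": -1},{"translation": [0,0,0],"rot": [0,0,0],"claw": -1}]}}

```text
clock: 14.45
tool_pos: [0.4657, -0.1809, 0.1462]
ee_rot: [[-0.26, 0.019, 0.965], [-0.966, -0.005, -0.26], [-0.0, -1.0, 0.019]]
contact_force: [-3.1, -0.5, 8.1]
width: 0.0112
```

```bash
python3 - <<'E'
from h import *
a=read_camera("scene")[:,:,::-1];b=read_camera("wrist")[:,:,::-1]
a=cv2.resize(a[150:350,90:290],(400,400),interpolation=cv2.INTER_CUBIC);b=cv2.resize(b[:,:420],(400,400))
cv2.imwrite("pics/t2.png",np.hstack([a,b]))
E
```

```text
(no output)
```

View pics/t2.png

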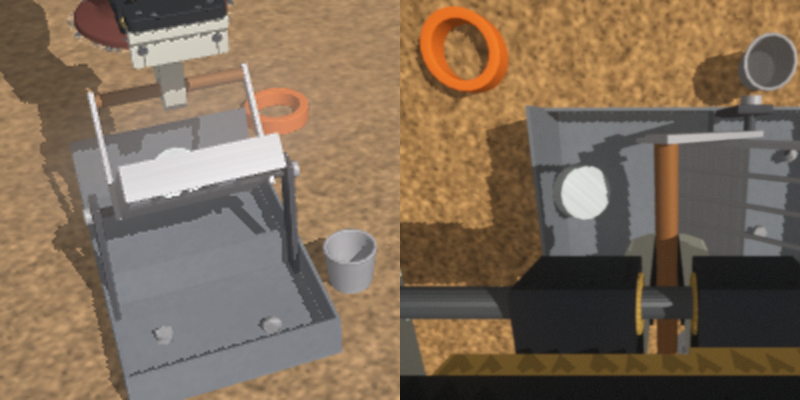

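The housing is in the housing bin, at (585,192) in the wrist view, and both nuts are in the nut bin. Now back to level.

{"op": "carry_out", "data": {"motion": [{"translation": [0,-0.71,0.74],"rot": [0,0,0],"claw": -1},{"translation": [0,-1.27,1.44],"rot": [0,0,0],"claw": -1},{"translation": [0,-1.76,2.2],"rot": [0,0,0],"claw": -1},{"translation": [0,-2.17,3.0],"rot": [0,0,0],"claw": -1},{"translation": [0,-2.5,3.84],"rot": [0,0,0],"claw": -1},{"translation": [0,-2.73,4.71],"rot": [0,0,0],"claw": -1},{"translation": [0,-2.9,5.77],"rot": [0,0,0],"claw": -1},{"translation": [0,-2.95,6.67],"rot": [0,0,0],"claw": -1}]}}

```text
clock: 15.55
tool_pos: [0.5217, -0.1958, 0.1704]
ee_rot: [[-0.261, -0.003, 0.965], [-0.965, 0.001, -0.261], [-0.001, -1.0, -0.003]]
contact_force: [-6.9, -0.2, 8.4]
width: 0.0112
```

{"op": "carry_out", "data": {"motion": [{"translation": [0,0,0],"rot": [0,0,0],"claw": -1},{"translation": [0,0,0],"rot": [0,0,0],"claw": -1},{"translation": [0,0,0],"rot": [0,0,0],"claw": -1},{"translation": [0,0,0],"rot": [0,0,0],"claw": -1},{"translation": [0,0,0],"rot": [0,0,0],"claw": -1},{"translation": [0,0,0],"rot": [0,0,0],"claw": -1},{"translation": [0,0,0],"rot": [0,0,0],"claw": -1},{"translation": [0,0,0],"rot": [0,0,0],"claw": -1}]}}

```text
clock: 16.55
tool_pos: [0.5235, -0.1963, 0.1703]
ee_rot: [[-0.261, 0.002, 0.965], [-0.965, -0.001, -0.261], [0.0, -1.0, 0.002]]
contact_force: [-4.0, -1.8, 5.7]
width: 0.011
```

Position at level is within 1 mm of the start. Release, then rise.

{"op": "carry_out", "data": {"motion": [{"translation": [0,0,0],"rot": [0,0,0],"claw": 0},{"translation": [0,0,0],"rot": [0,0,0],"claw": 0},{"translation": [0,0,0],"rot": [0,0,0],"claw": 0},{"translation": [0,0,0],"rot": [0,0,0],"claw": 0},{"translation": [0,0,0],"rot": [0,0,0],"claw": 0},{"translation": [0,-1.5,0],"rot": [0,0,0],"claw": 0},{"translation": [0,-4.5,0],"rot": [0,0,0],"claw": 0},{"translation": [0,-8,0],"rot": [0,0,0],"claw": 0}]}}

```text
clock: 17.55
tool_pos: [0.5228, -0.1956, 0.2498]
ee_rot: [[-0.261, -0.0, 0.965], [-0.965, -0.0, -0.261], [0.0, -1.0, -0.0]]
contact_force: [-0.1, -0.8, -1.8]
width: 0.0466
```

{"op": "carry_out", "data": {"motion": [{"translation": [0,-3,0],"rot": [0,0,0],"claw": 0},{"translation": [0,-6,0],"rot": [0,0,0],"claw": 0},{"translation": [0,-8,0],"rot": [0,0,0],"claw": 0},{"translation": [0,-8,0],"rot": [0,0,0],"claw": 0},{"translation": [0,-8,0],"rot": [0,0,0],"claw": 0},{"translation": [0,-8,0],"rot": [0,0,0],"claw": 0},{"translation": [0,-8,0],"rot": [0,0,0],"claw": 0},{"translation": [0,-8,0],"rot": [0,0,0],"claw": 0}]}}

```text
clock: 18.55
tool_pos: [0.5227, -0.1955, 0.3279]
ee_rot: [[-0.261, -0.001, 0.965], [-0.965, 0.0, -0.261], [0.0, -1.0, -0.001]]
contact_force: [0.7, -0.1, 0.9]
width: 0.0466
```

```bash
python3 - <<'E'
from h import *
s=read_state();print(s["clock"],s["tool_pos"],s["width"])
y=np.array([-SX[1],SX[0],0])
f=lambda q:(np.array(q)-[90,150])*2
for e in(-.062,.062):print(f(proj("scene",H0+e*y)))
a=read_camera("scene")[:,:,::-1];b=read_camera("wrist")[:,:,::-1]
a0=cv2.imread("pics/scene0.png")
g=lambda a:cv2.resize(a[150:350,90:290],(400,400),interpolation=cv2.INTER_CUBIC)
v=np.hstack([g(a),g(a0)]);w=cv2.resize(b[:280],(400,200));v=np.vstack([v,np.hstack([w,0*w])])
cv2.imwrite("pics/f.png",v)
E
```

```text
18.55 [ 0.52273326 -0.19551849  0.32787406] 0.04662686062558229
[ 99.4 116.6]
[257.8  85.6]
```

View pics/f.png

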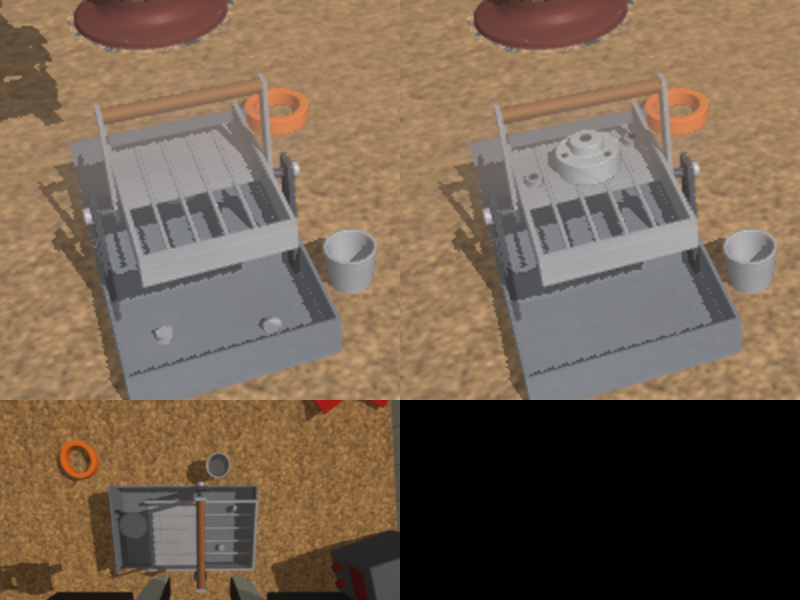

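The tray looks the same as at the start, with its front corner at about (145,282) against (545,282) in the start crop. Both nuts are in the nut bin, the housing is in the other bin, and the gripper is clear.

```bash
python3 -c "
from station import *
print(close_job())"
```

```text
the job is handed in; nothing more can be done
None
```

The sort is done and handed in at about 18.6 s on the robot's clock, using only the tray's handle. I tilted the slotted end down, and both nuts dropped into the nut bin while the housing stayed on the tray. I then tipped the tray the other way, and the housing slid off into its own bin. After that I brought the tray back to level and let go.

**Last checks:**
- The final pictures show both nuts in the nut bin and the housing in the housing bin.
- The tray looks the same as in the start picture. At release the gripper was within about 1 mm of where it first gripped the handle, roughly 0.01 rad.
- The gripper is clear, about 16 cm above where it held the handle.

**What disagreed or went wrong:**
- **Fingertips:** they sit about 16 mm behind the reported tool point, not 8 mm ahead as stated. My first grasp therefore closed just above the handle, without moving it. Two pictures agreed on the offset, and gripping 2.2 cm lower worked.
- **Tilts:** they came out a little short of the commanded 0.82 and 0.84 rad, at about +0.79 and -0.72 rad by my estimate. Both were enough, as the pictures confirmed.

The highest force reading, taken only at the end of each move, was about 27 N, well under the 120 N limit.

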